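# Log the swing of a spring-centred seal tray with a hand-held pickup

### The job

Take the displacement pickup out of its stand, draw the glass tray about 100 mm to one side along its runners (not onto the end stop) and let it go so that it swings on its centring springs. While it is still swinging well, hold the tip of the pickup over the top of the amber seal, about 20 mm above it, and travel with the seal for 7 seconds on end without touching tray or seal; then lift the pickup a hand's breadth (about 100 mm) above the seal and finish while still holding it there, upright. Keep the seal standing in the tray and do not disturb the other objects.

Things in the scene. Friction and masses are not known exactly. Their poses are not given: they have to be found in the camera images.
- tray (a joint): Slide of the glass tray along the runners' +y, in m: 0 at rest in the middle, stops at +-0.125 (a fault; stay below 0.118). Moving mass nominally 1.12 kg with the seal (tray 1.0 kg, truly 0.6 to 1.6 of that), centring spring 3.5 N/m, viscous drag 0.10 N s/m, next to no dry friction: let go, it swings with a period of 2.8 to 4.5 s (nominal 3.6), the swing halving in 10 to 24 s.
- tray_mid (a point): Centre of the tray's inner floor, 38 mm above the table; moves with the glass tray, axes as runners. Tray 150 mm across the runners, 160 mm along them; aluminium rim 6 mm thick, 30 to 68 mm above the table. It can be pushed with the pickup's stem on the outer face of either end rim, 80 mm from here along the runners, and released by lifting the pickup 60 mm.
- runners: Fixed steel base plate 180 by 420 mm, 12 mm thick. Two 12 mm round runners along its y at x = +-55 mm (tops 26 mm above the table), a thin spring on the middle line at each end (tops 23 mm up), end stops 30 mm high, inner faces 205 mm from the middle. Origin: centre of its underside on the table; x across, roughly away from the robot; y along the runners. Place and yaw vary.
- seal: Amber resin replica seal standing loose on the tray floor: round foot 52 mm across, narrow waist, round flat-topped grip 34 mm across, 46 mm high, 0.12 kg. Origin: centre of its foot, z up. It stands within 20 mm of the tray's middle and rides along with the tray. Not to be touched.
- seal_top (a point): Centre of the seal's flat top, 46 mm above its foot, 84 mm above the table.
- pickup: Grey displacement pickup, 145 mm tall, 0.14 kg: square housing 30 x 30 x 65 mm (80 to 145 mm above the tip), black boss 4 mm high on top, round steel stem 12 mm thick below, with a rounded rubber tip. At the start upright in its stand, tip 5 mm above the table. Origin: the lower end of the tip; z up along the stem, x and y square to the housing's faces.
- pickup_tip (a point): Lower end of the pickup's tip (the body's origin).
- pickup_grip (a point): Point inside the housing, 115 mm above the tip, where the housing is well gripped (30 mm wide, on any pair of faces).
- stand: Fixed round stand of the pickup, 85 mm tall, foot 72 mm across, tube 48 mm across with a 22 mm bore open at the top; the pickup's stem hangs in the bore and its housing sits on the rim. Draw the pickup up by 85 mm to clear it. Origin: centre of its underside. It stands left or right of the runners.
- tweezer_block: Fixed nickel block 60 mm by 60 mm by 40 mm with two upright tweezer arms, 100 mm tall in all, on the other side of the runners from the stand; leave alone. Origin: centre of its underside.
- crucible: Small porcelain crucible, 48 mm across, 36 mm high, standing between robot and runners; leave alone. Origin: centre of its underside.
- matrix_pot: Squat blue ceramic pot, 90 mm across, 60 mm high, right of the runners; leave alone. Origin: centre of its underside.
- spare_bush: Brass bush, ring 44 mm across, 20 mm high, left of the runners; leave alone. Origin: centre of its underside.
Things that resemble listed ones, but are neither listed nor needed, are in the scene too. Leave any turquoise or yellow look-alike of the pickup alone. What is shaped like the stand but purple is not meant.

How it is judged (in metres and radians):
On the way, in this order (a step that is already met when the one before it is completed fails the run):
1. pickup drawn out of its stand and held (height (world z) of pickup_tip above 0.088 m and contact force between the fingers and pickup above 1 N), for 0.2 s.
2. tray drawn at least 80 mm to one side ((value of joint tray above 0.08 m or value of joint tray below -0.08 m) and contact force between the fingers and pickup above 1 N), for 0.1 s.
3. for 7 s on end the held tip stays within 15 mm sideways of the centre of the seal top and 4 to 45 mm above it, touching nothing, while the tray swings freely over 30 mm to each side (horizontal distance between pickup_tip and seal_top below 0.015 m and z of pickup_tip in the frame of seal_top between 0.004 and 0.045 m and contact force between the fingers and pickup above 1 N and contact force between each of pickup, the arm, the fingers and tray below 0.1 N and ((value of joint tray above 0.02 m or value of joint tray below -0.02 m) or (velocity of joint tray above 0.035 m/s or velocity of joint tray below -0.035 m/s))), for 7 s.
At the end, for the whole second after the job is handed in: The gripper still holds the pickup, upright within 0.3 rad, its tip at least 60 mm higher than the seal's top, touching neither tray nor stand, and the seal stands upright in the tray within 45 mm of its middle (contact force between the fingers and pickup above 1 N and z of pickup_tip in the frame of seal_top above 0.06 m and angle between pickup's own z axis and vertical below 0.3 rad and contact force between each of pickup, the arm and tray below 0.1 N and contact force between pickup and stand below 0.1 N and horizontal distance between seal_top and tray_mid below 0.045 m and angle between seal's own z axis and vertical below 0.15 rad); the arm keeps its last pose, push and grip.
It fails at once if tray run onto an end stop (value of joint tray above 0.122 m or value of joint tray below -0.122 m).
It fails at once if tray flung faster than 0.4 m/s (velocity of joint tray above 0.4 m/s or velocity of joint tray below -0.4 m/s).
It fails at once if seal touched (contact force between any of pickup, the arm, the fingers and seal above 0.5 N).
It fails at once if seal tipped (angle between seal's own z axis and vertical above 0.3 rad).
It fails at once if another object disturbed (distance of any of crucible, matrix_pot, spare_bush from where it was at the start of the episode above 0.015 m or contact force between any of the arm, the fingers, pickup and tweezer_block above 3 N).
It also fails if it takes over 58 s, if anything falls off the work surface, if the arm or the gripper's body presses on something with over 40 N, if the wrist force passes 120 N, or if a joint passes its speed limit or range.

### The arm

A 6-joint arm with a two-finger parallel gripper is mounted at the origin on the work surface. World frame = base frame: x ahead of the robot, y to its left, z up, the work surface at z = 0. Lengths are in mm, angles in rad, forces in N, time in s.
With the tool pointing down it reaches from about 400 to 925 mm from the base axis. Payload 12.5 kg.
Tool frame: the origin (TCP) lies midway between the tips of the shut fingers; the grasp point (between the pads) lies 19 mm behind it; z points along the fingers, y is the line along which they close (so a half turn about z gives the same grasp; the last joint's range is limited). The gripper opens to 95 mm and grips with 3 to 60 N. Pads are 20 mm wide; open, the fingers measure 119 mm over their backs; the gripper's body (75 mm by 180 mm) begins 59 mm behind the grasp point.
Start: joints at [1.032, 0.491, 1.559, -0, 1.092, -0.106], TCP at [262.121, 567.4, 187.961] pointing down, gripper open.
Joint ranges: [-3.1, 3.1], [-0.84, 2.19], [0.05, 2.79], [-1.13, 4.28], [0.06, 2.93], [-2.69, 2.69]. Speed limits (rad/s): [2.22, 2.22, 2.79, 3.14, 3.14, 3.14].

### API

Orientations are given as [roll, pitch, yaw] about the fixed x, y, z axes, in that order (R = Rz(yaw) Ry(pitch) Rx(roll)).
In Python, from cell import env gives the robot as it stands.
- The arm moves only by the shell command python3 -m inch 'ROWS'. ROWS is JSON, a list of rows, each a list of 7 numbers: the turn, a rotation vector about the tool's x, y, z in rad, then the shift along the tool's x, y, z in cm, then the closure, from -1 (fully open) to 1 (shut). A call has 1 to 20 rows; each row shifts and turns the commanded pose from where the row before left it, along the tool's axes as they then stand; what a row does not reach is not made up. A row lasts 1/8 s, in which the tool goes at most 62.5 mm and 10.7 degrees, less where a joint would pass 70% of its speed; a pose out of reach is approached as far as the arm can. A call with a gripper value outside its range is refused whole. The fingers move at their own pace and stop on an object; the grip force is fixed at half the most. Time passes only in rows, so rows that do not move let the fingers close. It gives the time, the measured TCP pose, the force, the opening and the grip force at its end, in the units of the state.
- env.state(): the state, without advancing time (a new reading comes with each control period).
- env.read_camera(name): name is "scene" or "top" or "wrist"; returns a dict with "img" (480x640x3 uint8, red, green, blue), "depth" (480x640 float32, mm along the optical axis (not along the pixel's ray), 0 where there is no reading), "fx", "fy", "cx", "cy" (pixels), "D" ([k1, k2, p1, p2, k3] as OpenCV has them; the pictures are not rectified), "position" and "orientation" of the camera in the world. Camera axes: x right, y down, z forward; pixel columns grow to the right and rows downward; lengths in mm; the calibration is good to about 2 mm. A picture is of the moment at which its call begins.
- env.job_done(): hands the job in; it is judged then, once.
Trained networks look in a picture, given as the dict that the camera call returned (one of the last four; its "shot" number tells which), for a name from the list of things; names that differ only in an ending like _2 or _b are one class to them, and where a whole thing is asked for, a point or a joint stands for the part that bears it (a point fixed in the world has none). Each returns a list of dicts, best first, with "score" (0 to 1); they miss things now and then, are a little off and sometimes report something else, mostly with a low value. They report only what shows in the picture. A call takes as long as a camera call. They do not tell look-alikes from the thing itself.
- env.find_in(picture, target): "centre" ([x, y, z] in mm, in the coordinates of the camera as it stood for that picture, good to about 4 mm: the middle of the surface that is visible of it).
- env.trace(picture, target): "mask" (480x640 bool, what is visible of it).
The state is a dict: "t": time; "joints": joint angles; "qvel": joint speeds; "tau": joint torques, N m; "eef_pos": TCP position; "tcp_rot": TCP orientation; "ft_force": force on the tool from outside, world axes, zero at the start; "moment": the same for the moment, N m; "opening": opening from 0.0 (shut) to 1.0 (fully open); "grip_force": force on a finger pad.
Only numpy, scipy, OpenCV 4.12 (cv2) and the standard library are available. Lean on these libraries where they do the work, as an engineer would, in place of code of your own. Each camera call takes 0.05 s, during which the arm holds its last target. There are 200 camera calls.

## Working session

There is one attempt and no reset: what is moved stays moved. The work goes in short steps, Python scripts to look and compute and a shell command to move; the robot and the scene stay as the last step left them, time stands still between calls to the robot, and variables do not carry over. Pictures are saved under pics/ and viewed, at most 10 in all, crops included, and the job is handed in when it is done.

```bash
ls; mkdir -p pics
cat > h.py <<'E'
from cell import env
import numpy as np, cv2
from scipy.spatial.transform import Rotation as R
def cw(p,c):
    return R.from_euler('xyz',p['orientation']).apply(np.atleast_2d(c))+np.array(p['position'])
def world(p,u,v,d):
    K=np.array([[p['fx'],0,p['cx']],[0,p['fy'],p['cy']],[0,0,1]])
    n=cv2.undistortPoints(np.stack([u,v],-1).astype(np.float64).reshape(-1,1,2),K,np.array(p['D'])).reshape(-1,2)
    return cw(p,np.c_[n*np.reshape(d,(-1,1)),d])
def mpts(p,m):
    v,u=np.nonzero(m&(p['depth']>0)); return world(p,u,v,p['depth'][v,u])
def save(p,n): cv2.imwrite('pics/'+n,p['img'][:,:,::-1])
E
python3 - <<'E'
from h import *
for n in ['top','scene']:
    p=env.read_camera(n); save(p,n+'0.png'); print(n,np.round(p['position']),np.round(p['orientation'],2))
    for t in ['tray','runners','seal','pickup','stand','tweezer_block','crucible','matrix_pot','spare_bush']:
        for d in env.find_in(p,t)[:4]: print(t,round(d['score'],2),np.round(cw(p,d['centre'])[0]))
s=env.state(); print({k:np.round(v,3) for k,v in s.items()})
E
```

```text
pics
top [ 335.   35. 1046.] [-2.97 -0.03 -1.59]
runners 0.97 [578.   8.  21.]
seal 0.79 [564.  -4.  55.]
pickup 0.89 [379. 275. 146.]
pickup 0.88 [493. 422. 135.]
pickup 0.68 [465. 325. 147.]
stand 0.59 [356. 366.  55.]
tweezer_block 0.6 [ 465. -358.   39.]
tweezer_block 0.47 [566.  -5.  54.]
tweezer_block 0.45 [622. 351.  19.]
crucible 0.91 [422.  49.   7.]
matrix_pot 0.77 [ 607. -381.   29.]
matrix_pot 0.29 [420.  48.  10.]
spare_bush 0.71 [620. 349.  19.]
scene [1168.  -85.  991.] [-2.48  0.    1.41]
tray 0.9 [592.   5.  37.]
tray 0.53 [482. 332. 126.]
runners 0.97 [603. -16.  17.]
seal 0.75 [578.  -4.  56.]
pickup 0.75 [483. 330. 131.]
pickup 0.73 [500. 422. 113.]
pickup 0.67 [392. 279. 116.]
stand 0.87 [362. 363.  67.]
stand 0.67 [490. 323.  30.]
tweezer_block 0.92 [ 478. -357.   38.]
crucible 0.76 [408.  55.  19.]
matrix_pot 0.77 [ 596. -373.   34.]
spare_bush 0.63 [628. 346.  17.]
{'t': np.float64(1.0), 'joints': array([ 1.032,  0.491,  1.559, -0.   ,  1.092, -0.106]), 'qvel': array([-0.001, -0.   ,  0.002,  0.   ,  0.   , -0.002]), 'tau': array([ 0.0000e+00, -6.1247e+01, -2.5844e+01,  6.9000e-02,  4.4000e-02,
        0.0000e+00]), 'eef_pos': array([262.121, 567.393, 187.95 ]), 'tcp_rot': array([3.142, 0.   , 2.709]), 'ft_force': array([0.268, 0.278, 0.182]), 'moment': array([-0.03 , -0.003, -0.065]), 'grip_force': np.float64(0.0), 'opening': np.float64(1.002)}
```

View pics/top0.png

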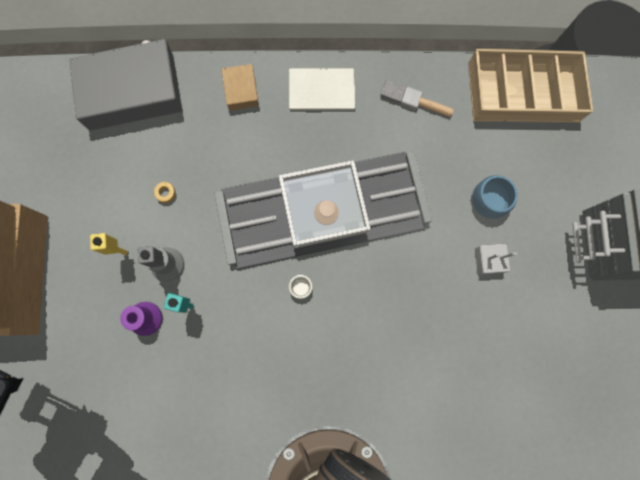

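View pics/scene0.png

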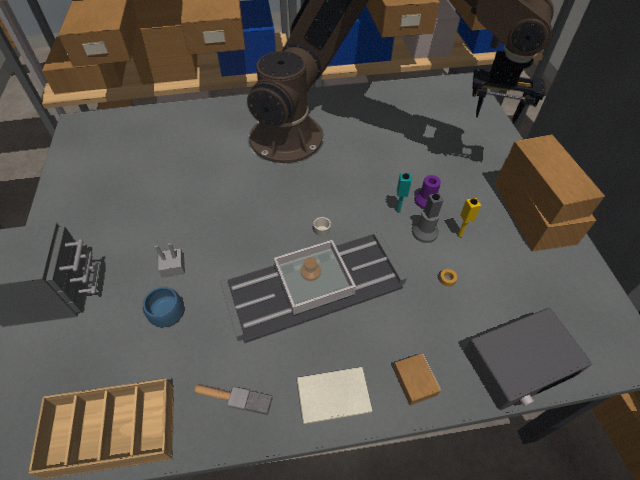

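The grey pickup sits in its stand at top (152,257). The turquoise one at (176,303) and the yellow one at (103,242) are look-alikes, and the purple stand is at (140,318). The tray and seal are at (325,205). Next I'll measure these precisely.

Run:
```python
from h import *
for n in ['top','scene']:
    p=env.read_camera(n); print(n)
    H,W=p['depth'].shape
    P=np.zeros((H,W,3)); v,u=np.nonzero(p['depth']>0); P[v,u]=world(p,u,v,p['depth'][v,u])
    X=P.reshape(-1,3)
    def near(x,y,r,z0,z1): return X[(np.hypot(X[:,0]-x,X[:,1]-y)<r)&(X[:,2]>z0)&(X[:,2]<z1)]
    def rect(a,s):
        if len(a)<3: print(s,'few');return
        r=cv2.minAreaRect(a[:,:2].astype(np.float32)); print(s,len(a),np.round(a.mean(0),1),np.round(r[0],1),np.round(r[1],1),round(r[2],2), 'z',np.round(np.median(a[:,2]),1))
    rect(near(478,328,35,142,170),'pickup top')
    rect(near(478,328,35,100,142),'pickup side')
    rect(near(575,0,60,78,92),'seal top')
    rect(near(582,5,140,60,74),'tray rim')
    for t in ['runners']:
        for d in env.trace(p,t)[:1]:
            a=mpts(p,d['mask']); rect(a[(a[:,2]>5)&(a[:,2]<40)],'runners')
    for t in ['tray']:
        for d in env.trace(p,t)[:1]:
            a=mpts(p,d['mask']); rect(a[(a[:,2]>60)&(a[:,2]<75)],'tray mask')
```

```text
top
pickup top 263 [467.2 334.4 149.9] [467.7 335.8] [30.1 29.5] 5.79 z 149.7
pickup side 146 [463.9 325.7 121.8] [462.3 327.6] [19.8 39.2] 54.74 z 122.1
seal top 219 [568.2  -5.7  83.8] [568.5  -5.9] [32.4 33.1] 88.99 z 83.9
tray rim 956 [586.9  -2.3  67.1] [586.3  -0.6] [151.7 160.4] 11.32 z 67.3
runners 14294 [580.2   4.   20.8] [585.7   3.1] [181.8 452.9] 11.53 z 14.2
tray mask 863 [586.1   1.7  67. ] [ 5.862e+02 -5.000e-01] [151.4 159.7] 11.54 z 67.2
scene
pickup top 124 [472.5 334.9 149.1] [470.8 336.5] [29.8 29.9] 5.59 z 149.2
pickup side 169 [478.4 331.7 121.2] [477.8 331.1] [39.2 22.1] 56.04 z 121.7
seal top 138 [571.5  -5.1  83. ] [570.6  -4.5] [32.9 33.4] 13.37 z 83.0
tray rim 726 [5.922e+02 1.000e-01 6.600e+01] [ 5.871e+02 -1.000e-01] [154.3 160.4] 11.49 z 66.3
runners 9425 [600.7  -7.   19.6] [588.1   1.2] [183.6 445.5] 11.79 z 13.2
tray mask 694 [593.4  -0.8  66. ] [ 5.871e+02 -3.000e-01] [154.  160.3] 11.32 z 66.4
```

```bash
python3 -m inch '[[0,0,0,-3.56,-1.54,0,-1],[0,0,0,-3.56,-1.54,0,-1],[0,0,0,-3.56,-1.54,0,-1],[0,0,0,-3.56,-1.54,0,-1],[0,0,0,-3.56,-1.54,0,-1],[0,0,0,-3.56,-1.54,0,-1],[0,0,0,-3.56,-1.54,0,-1],[0,0,0,-3.56,-1.54,0,-1],[0,0,0.173,0,0,0,-1],[0,0,0.173,0,0,0,-1],[0,0,0.173,0,0,0,-1],[0,0,0.173,0,0,0,-1],[0,0,0.173,0,0,0,-1],[0,0,0.173,0,0,0,-1],[0,0,0,0,0,0,-1]]'
python3 - <<'E'
from h import *
p=env.read_camera('wrist'); save(p,'w0.png'); print(np.round(p['position']),np.round(p['orientation'],2))
H,W=p['depth'].shape
v,u=np.nonzero(p['depth']>0); X=world(p,u,v,p['depth'][v,u])
a=X[(np.hypot(X[:,0]-469,X[:,1]-336)<35)&(X[:,2]>142)&(X[:,2]<165)]
print(len(a), cv2.minAreaRect(a[:,:2].astype(np.float32)) if len(a)>3 else 0)
E
```

```text
t: 3.18
eef_pos: [469.0, 336.1, 188.0]
tcp_rot: [3.141, -0.0, 1.672]
ft_force: [-0.5, -0.5, 0.3]
opening: 1.0
grip_force: 0.0
[462. 414. 384.] [ 2.86 -0.    0.1 ]
2294 ((469.06915283203125, 337.51800537109375), (29.58819580078125, 29.78782844543457), 6.497939109802246)
```

View pics/w0.png

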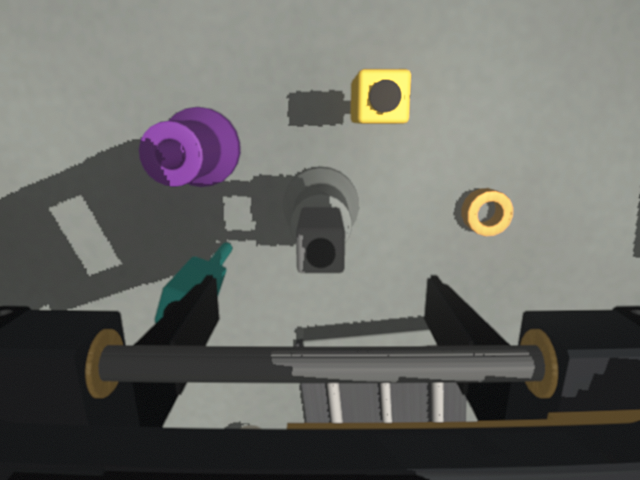

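The grey pickup, at (320,240), is centred between the fingers, and the turquoise one on the left is clear. I'll go down, grip and lift.

```bash
python3 -m inch '[[0,0,0,0,0,2.2,-1],[0,0,0,0,0,2.2,-1],[0,0,0,0,0,2.2,-1],[0,0,0,0,0,2.1,-1],[0,0,0,0,0,0,1],[0,0,0,0,0,0,1],[0,0,0,0,0,0,1],[0,0,0,0,0,0,1],[0,0,0,0,0,0,1]]'
```

```text
t: 4.35
eef_pos: [469.1, 336.2, 101.3]
tcp_rot: [3.141, -0.0, 1.671]
ft_force: [0.1, 0.3, 0.1]
opening: 0.53
grip_force: 0.0
```

```bash
python3 -m inch '[[0,0,0,0,0,0,1],[0,0,0,0,0,0,1],[0,0,0,0,0,0,1],[0,0,0,0,0,0,1]]'
```

```text
t: 4.85
eef_pos: [468.9, 336.1, 100.9]
tcp_rot: [-3.142, -0.0, 1.671]
ft_force: [-0.1, -0.2, 0.6]
opening: 0.316
grip_force: 29.9
```

```bash
python3 -m inch '[[0,0,0,0,0,-2,1],[0,0,0,0,0,-2.7,1],[0,0,0,0,0,-2.7,1],[0,0,0,0,0,-2.6,1],[0,0,0,0,0,0,1],[0,0,-0.1,0,0,0,1],[0,0,0,0,0,0,1],[0,0,0,-4.22,0.81,0,1],[0,0,0,-4.22,0.81,0,1],[0,0,0,-4.22,0.81,0,1],[0,0,0,-4.22,0.81,0,1],[0,0,0,-4.22,0.81,0,1],[0,0,0,-4.22,0.81,0,1],[0,0,0,0,0,0,1]]'
python3 - <<'E'
from h import *
s=env.state(); print(s['tcp_rot'],s['eef_pos'])
for n in ['top','scene']:
    p=env.read_camera(n); save(p,n+'1.png')
    v,u=np.nonzero(p['depth']>0); X=world(p,u,v,p['depth'][v,u]); e=s['eef_pos']
    a=X[(np.hypot(X[:,0]-e[0],X[:,1]-e[1])<30)&(X[:,2]>95)&(X[:,2]<195)]
    for z in (105,125,145,165,185):
        b=a[abs(a[:,2]-z)<8]
        if len(b): print(n,z,len(b),np.round(b.mean(0),1),np.round(b.min(0)),np.round(b.max(0)))
E
```

```text
t: 6.6
eef_pos: [567.5, 95.2, 199.8]
tcp_rot: [-3.14, 0.0, 1.765]
ft_force: [-0.0, -0.6, -1.6]
opening: 0.318
grip_force: 29.9
[-3.14047487e+00  3.59154361e-05  1.76533813e+00] [567.52261957  95.24579168 199.81216274]
scene 105 8 [570.   97.5 110.1] [568.  92. 108.] [572. 102. 112.]
scene 125 20 [570.7  95.4 125.1] [566.  91. 119.] [574. 101. 132.]
scene 145 18 [571.   96.1 145.4] [566.  91. 138.] [573. 102. 153.]
scene 165 15 [572.1  95.9 165. ] [569.  91. 160.] [574. 101. 172.]
scene 185 30 [577.5  93.5 189. ] [558.  80. 184.] [584. 114. 193.]
```

View pics/scene1.png

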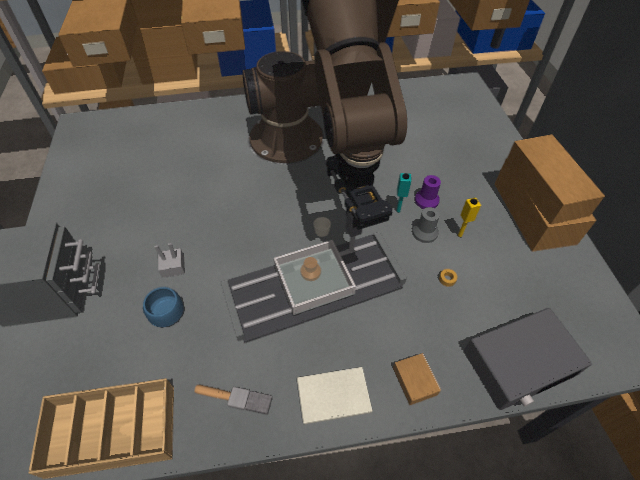

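View pics/top1.png

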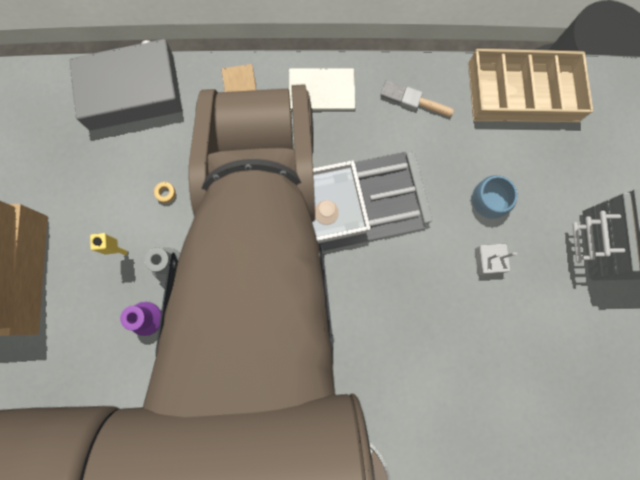

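The pickup is held upright, with its stem at (352,235) in the scene view, just beyond the tray's +y end. The scene camera sees the tray and seal unobstructed. I'll go down and push toward -y.

```bash
python3 -m inch '[[0,0,0,0,0,2,1],[0,0,0,0,0,2,1],[0,0,0,0,0,2,1],[0,0,0,0,0,0,1],[0,0,0,-0.3,0,0,1],[0,0,0,-0.3,0,0,1],[0,0,0,-0.3,0,0,1],[0,0,0,-0.3,0,0,1],[0,0,0,-0.4,0,0,1],[0,0,0,-0.5,0,0,1],[0,0,0,-0.6,0,0,1],[0,0,0,-0.6,0,0,1],[0,0,0,-0.6,0,0,1],[0,0,0,-0.6,0,0,1],[0,0,0,-0.6,0,0,1],[0,0,0,-0.6,0,0,1]]'
cat >> h.py <<'E'
M=np.array([586.7,-0.3]); T=np.deg2rad(11.5); EX=np.array([np.cos(T),np.sin(T)]); EY=np.array([-np.sin(T),np.cos(T)])
def rf(x): d=np.asarray(x)[...,:2]-M; return np.stack([d@EX,d@EY],-1)
def pts(p):
    v,u=np.nonzero(p['depth']>0); return world(p,u,v,p['depth'][v,u])
def tray(p):
    "seal top centre in runner frame, tray y from its far (x=+72) rim's two ends, seal count"
    X=pts(p); r=rf(X); z=X[:,2]; lum=None
    s=(z>78)&(z<88)&(abs(r[:,0]+18)<25)&(abs(r[:,1])<140)
    c=r[s]; b=np.array([np.nan]*2)
    if len(c)>20:
        m=np.median(c,0); c=c[np.hypot(*(c-m).T)<22]; b=np.array(cv2.minAreaRect(c.astype(np.float32))[0])
    f=(z>60)&(z<74)&(r[:,0]>66)&(r[:,0]<82)&(abs(r[:,1])<210); y=np.sort(r[f][:,1])
    return b,len(c),(y[3]+80,y[-4]-80) if len(y)>50 else None
E
python3 - <<'E'
from h import *
for i in range(2):
    s=env.state(); print(round(s['t'],3),rf(s['eef_pos']),s['ft_force'],tray(env.read_camera('scene')))
E
```

```text
t: 8.7
eef_pos: [578.3, 41.4, 140.9]
tcp_rot: [3.142, -0.0, 1.771]
ft_force: [0.5, 0.7, -0.8]
opening: 0.313
grip_force: 29.9
8.7 [ 0.09973269 42.48920657] [ 0.45888498  0.70850625 -0.81359899] (array([-16.85712433, -44.80635452]), 140, (np.float64(-41.80942042874794), np.float64(-43.97645131106961)))
8.75 [ 0.12581141 41.90444694] [-0.0102641  -0.83338921 -1.1920777 ] (array([-15.65956497, -46.62599945]), 138, (np.float64(-43.75006427613522), np.float64(-48.14637733320991)))
```

```bash
python3 -m inch '[[0,0,0,-0.4,0,0,1],[0,0,0,-0.6,0,0,1],[0,0,0,-0.6,0,0,1],[0,0,0,-0.6,0,0,1],[0,0,0,-0.6,0,0,1],[0,0,0,-0.6,0,0,1],[0,0,0,-0.6,0,0,1],[0,0,0,-0.5,0,0,1],[0,0,0,-0.4,0,0,1],[0,0,0,-0.3,0,0,1],[0,0,0,-0.2,0,0,1],[0,0,0,0,0,0,1],[0,0,0,0,0,0,1],[0,0,0,0,0,0,1],[0,0,0,0,0,0,1]]'
python3 - <<'E'
from h import *
for i in range(2):
    s=env.state(); print(round(s['t'],3),rf(s['eef_pos']),s['ft_force'],tray(env.read_camera('scene')))
E
```

```text
t: 10.68
eef_pos: [589.0, -11.1, 140.9]
tcp_rot: [3.142, -0.0, 1.771]
ft_force: [0.0, 0.2, -1.5]
opening: 0.313
grip_force: 29.9
10.675 [  0.06140704 -11.00454288] [ 0.02367911  0.19391207 -1.47100683] (array([-16.97497368, -98.10219574]), 142, (np.float64(-93.68725060764046), np.float64(-97.95066823099583)))
10.725 [  0.0524818  -11.01813933] [-0.41553184 -0.01679666 -0.67541993] (array([-16.89448738, -98.00598145]), 143, (np.float64(-93.66919131019645), np.float64(-97.44073793647877)))
```

```bash
python3 -m inch '[[0,0,0,0.2,0,-3,1],[0,0,0,0,0,-3,1],[0,0,0,0,-1.73,0,1],[0,0,0,0,0,0,1]]'
cat > fit.py <<'E'
from h import *
from scipy.optimize import least_squares
def burst(n,f):
    for i in range(n):
        t=env.state()['t']; p=env.read_camera('scene'); b,c,_=tray(p)
        open(f,'a').write(f"{t} {b[0]} {b[1]} {c}\n")
def mod(q,t): return q[0]+np.exp(-q[1]*(t-11))*(q[2]*np.cos(q[3]*(t-11))+q[4]*np.sin(q[3]*(t-11)))
def fit(f):
    d=np.loadtxt(f); d=d[np.isfinite(d[:,1])]; d=d[d[:,3]>0.75*np.median(d[:,3])]
    best=None
    for w in np.arange(1.35,2.3,.1):
        r=least_squares(lambda q: np.r_[mod(q,d[:,0])-d[:,2],(q[1]-.045)/.02*1.,(q[0]+1)/2.],[-1,.045,-97,w,0],loss='soft_l1')
        if best is None or r.cost<best.cost: best=r
    res=mod(best.x,d[:,0])-d[:,2]
    print('q',np.round(best.x,4).tolist(),'T',2*np.pi/best.x[3],'rms',res.std(),'n',len(d),'x',np.median(d[:,1]),d[:,1].std())
    return best.x
E
python3 - <<'E'
from fit import *
s=env.state(); print(s['t'],rf(s['eef_pos']),s['eef_pos'])
burst(44,'b.txt'); q=fit('b.txt')
d=np.loadtxt('b.txt'); print(np.round(np.c_[d[:,0],d[:,2],mod(q,d[:,0])-d[:,2],d[:,3]][::4],2))
s=env.state(); print(s['t'],rf(s['eef_pos']),s['eef_pos'])
E
```

```text
t: 11.28
eef_pos: [571.1, -12.7, 201.3]
tcp_rot: [3.141, 0.0, 1.771]
ft_force: [0.1, -0.0, -0.9]
opening: 0.312
grip_force: 29.9
11.275 [-17.74119185  -9.0806778 ] [571.12536379 -12.73540529 201.29410415]
q [-1.5446, 0.0741, -86.9102, 2.1196, 39.7118] T 2.9642873773275036 rms 0.3453889604661908 n 44 x -16.74641990661621 0.5104300259480858
[[ 1.128e+01 -5.120e+01 -2.000e-02  1.390e+02]
 [ 1.148e+01 -1.435e+01  3.600e-01  1.280e+02]
 [ 1.168e+01  2.412e+01  2.000e-01  1.340e+02]
 [ 1.188e+01  5.749e+01 -4.900e-01  1.300e+02]
 [ 1.208e+01  7.892e+01 -4.200e-01  1.300e+02]
 [ 1.228e+01  8.541e+01 -2.000e-02  1.310e+02]
 [ 1.248e+01  7.638e+01  5.200e-01  1.300e+02]
 [ 1.268e+01  5.511e+01 -1.600e-01  1.330e+02]
 [ 1.288e+01  2.377e+01  1.000e-02  1.350e+02]
 [ 1.308e+01 -1.108e+01  1.700e-01  1.300e+02]
 [ 1.328e+01 -4.220e+01 -7.400e-01  1.420e+02]]
13.475 [-17.22808173  -9.09681824] [571.63139096 -12.64892399 200.94567884]
```

```bash
cat > plan.py <<'E'
from fit import *
def plan(q,n,lead=0.02):
    s=env.state(); t0=s['t']; y=rf(s['eef_pos']); t=t0+.125*np.arange(1,n+1)
    g=mod(q,t+lead); d=np.diff(np.r_[y[1],g])/10
    print('t0',t0,'tool',y,s['eef_pos'][2],'model now',mod(q,t0)); print(np.round(d,2).tolist()); print('y',np.round(g).tolist())
E
python3 - <<'E'
from plan import *
q=fit('b.txt'); plan(q,16)
E
```

```text
q [-1.5446, 0.0741, -86.9102, 2.1196, 39.7118] T 2.9642873773275036 rms 0.3453889604661908 n 44 x -16.74641990661621 0.5104300259480858
t0 13.475 tool [-17.22808173  -9.09681824] 200.9456788350961 model now -66.81165792491616
[-6.76, -0.28, 0.27, 0.78, 1.24, 1.59, 1.84, 1.95, 1.92, 1.76, 1.48, 1.11, 0.66, 0.18, -0.31, -0.76]
y [-77.0, -79.0, -77.0, -69.0, -57.0, -41.0, -22.0, -3.0, 16.0, 34.0, 49.0, 60.0, 66.0, 68.0, 65.0, 57.0]
```

```bash
python3 -m inch '[[0,0,0,-4.0,0,0,1],[0,0,0,-3.04,0,0,1],[0,0,0,0.27,0,0,1],[0,0,0,0.78,0,0,1],[0,0,0,1.24,0,0,1],[0,0,0,1.59,0,0,1],[0,0,0,1.84,0,0,1],[0,0,0,1.95,0,0,1],[0,0,0,1.92,0,0,1],[0,0,0,1.76,0,0,1],[0,0,0,1.48,0,0,1],[0,0,0,1.11,0,0,1],[0,0,0,0.66,0,0,1],[0,0,0,0.18,0,0,1]]'
python3 - <<'E'
from plan import *
burst(3,'b.txt'); q=fit('b.txt'); d=np.loadtxt('b.txt'); print(d[-3:], mod(q,d[-3:,0])); plan(q,20)
E
```

```text
t: 15.22
eef_pos: [556.2, 63.4, 200.9]
tcp_rot: [-3.142, -0.0, 1.771]
ft_force: [-0.4, 0.1, -2.5]
opening: 0.315
grip_force: 29.9
q [-1.6087, 0.0747, -86.98, -2.1185, -39.8854] T -2.9658072800187405 rms 0.33193666629362084 n 47 x -16.695423126220703 0.514871469465386
[[ 15.225      -16.24780655  68.05206299 128.        ]
 [ 15.275      -15.92560482  67.79880524 126.        ]
 [ 15.325      -16.23799896  66.67697144 129.        ]] [68.11148801 67.7855027  66.68596687]
t0 15.375 tool [-17.18146736  68.02817323] 200.88711560151557 model now 64.8309332639956
[-1.26, -1.22, -1.51, -1.69, -1.74, -1.68, -1.5, -1.22, -0.86, -0.45, -0.02, 0.41, 0.8, 1.13, 1.38, 1.52, 1.56, 1.49, 1.32, 1.05]
y [55.0, 43.0, 28.0, 11.0, -6.0, -23.0, -38.0, -50.0, -59.0, -63.0, -64.0, -59.0, -51.0, -40.0, -26.0, -11.0, 5.0, 19.0, 33.0, 43.0]
```

```bash
python3 -m inch '[[0,0,0,-1.26,0,0,1],[0,0,0,-1.22,0,0,1],[0,0,0,-1.51,0,0,1],[0,0,0,-1.69,0,0,1],[0,0,0,-1.74,0,0,1],[0,0,0,-1.68,0,0,1],[0,0,0,-1.5,0,0,1],[0,0,0,-1.22,0,0,1],[0,0,0,-0.86,0,0,1],[0,0,0,-0.45,0,0,1],[0,0,0,-0.02,0,0,1],[0,0,0,0.41,0,0,1],[0,0,0,0.8,0,0,1],[0,0,0,1.13,0,0,1],[0,0,0,1.38,0,0,1],[0,0,0,1.52,0,0,1],[0,0,0,1.56,0,0,1],[0,0,0,1.49,0,0,1]]'
python3 - <<'E'
from plan import *
q=fit('b.txt'); plan(q,12)
E
```

```text
t: 17.62
eef_pos: [565.6, 16.8, 201.0]
tcp_rot: [3.141, -0.0, 1.771]
ft_force: [-0.1, -0.1, -1.6]
opening: 0.311
grip_force: 29.9
q [-1.6087, 0.0747, -86.98, -2.1185, -39.8854] T -2.9658072800187405 rms 0.33193666629362084 n 47 x -16.695423126220703 0.514871469465386
t0 17.625 tool [-17.23298517  20.92487683] 200.97619698773144 model now 17.189579523765467
[1.17, 1.05, 0.73, 0.35, -0.04, -0.42, -0.76, -1.05, -1.26, -1.37, -1.39, -1.32]
y [33.0, 43.0, 50.0, 54.0, 54.0, 49.0, 42.0, 31.0, 19.0, 5.0, -9.0, -22.0]
```

```bash
python3 -m inch '[[0,0,0,0.97,0,0,1],[0,0,0,1.09,0,0,1],[0,0,0,0.78,0,0,1],[0,0,0,0.41,0,0,1],[0,0,0,0.02,0,0,1]]'
python3 - <<'E'
from plan import *
burst(2,'b.txt'); q=fit('b.txt'); d=np.loadtxt('b.txt'); print(d[-2:], mod(q,d[-2:,0])); plan(q,20,0.0)
E
```

```text
t: 18.25
eef_pos: [559.4, 47.7, 200.9]
tcp_rot: [3.142, -0.0, 1.771]
ft_force: [-0.1, -0.4, -1.2]
opening: 0.31
grip_force: 29.9
q [-1.3609, 0.0757, -87.1092, 2.1232, 39.3525] T 2.9593489890765903 rms 0.33977499757038654 n 49 x -16.695423126220703 0.5206244529888455
[[ 18.25       -17.19761848  53.54837799 129.        ]
 [ 18.3        -15.93354034  51.86015701 128.        ]] [53.53323135 52.38219608]
t0 18.35 tool [-17.16314947  52.20400571] 200.93608865867384 model now 50.63626363318656
[-0.84, -0.98, -1.21, -1.35, -1.39, -1.34, -1.19, -0.96, -0.68, -0.35, 0.0, 0.34, 0.66, 0.91, 1.11, 1.22, 1.24, 1.18, 1.04, 0.82]
y [44.0, 34.0, 22.0, 8.0, -5.0, -19.0, -31.0, -40.0, -47.0, -51.0, -51.0, -47.0, -41.0, -31.0, -20.0, -8.0, 4.0, 16.0, 26.0, 35.0]
```

```bash
python3 -m inch '[[0,0,0,-0.84,0,0,1],[0,0,0,-0.98,0,0,1],[0,0,0,-1.21,0,0,1],[0,0,0,-1.35,0,0,1],[0,0,0,-1.39,0,0,1],[0,0,0,-1.34,0,0,1],[0,0,0,-1.19,0,0,1],[0,0,0,-0.96,0,0,1],[0,0,0,-0.68,0,0,1],[0,0,0,-0.35,0,0,1],[0,0,0,0,0,0,1],[0,0,0,0.34,0,0,1],[0,0,0,0.66,0,0,1],[0,0,0,0.91,0,0,1],[0,0,0,1.11,0,0,1],[0,0,0,1.22,0,0,1],[0,0,0,1.24,0,0,1],[0,0,0,1.18,0,0,1],[0,0,0,1.04,0,0,1],[0,0,0,0.82,0,0,1]]'
python3 - <<'E'
from plan import *
q=fit('b.txt'); plan(q,20,0)
E
```

```text
t: 20.85
eef_pos: [562.8, 31.0, 201.0]
tcp_rot: [3.141, -0.0, 1.771]
ft_force: [0.3, -0.5, -1.8]
opening: 0.316
grip_force: 29.9
q [-1.3609, 0.0757, -87.1092, 2.1232, 39.3525] T 2.9593489890765903 rms 0.33977499757038654 n 49 x -16.695423126220703 0.5206244529888455
t0 20.85 tool [-17.18867024  35.39803506] 200.9725147342497 model now 34.64911559141447
[0.48, 0.26, -0.05, -0.36, -0.63, -0.85, -1.01, -1.1, -1.11, -1.04, -0.9, -0.7, -0.46, -0.19, 0.09, 0.36, 0.6, 0.79, 0.92, 0.99]
y [40.0, 43.0, 42.0, 39.0, 32.0, 24.0, 14.0, 3.0, -8.0, -19.0, -28.0, -35.0, -39.0, -41.0, -40.0, -36.0, -30.0, -23.0, -13.0, -4.0]
```

```bash
python3 -m inch '[[0,0,0,0.48,0,0,1],[0,0,0,0.26,0,0,1],[0,0,0,-0.05,0,0,1],[0,0,0,-0.36,0,0,1],[0,0,0,-0.63,0,0,1],[0,0,0,-0.85,0,0,1],[0,0,0,-1.01,0,0,1],[0,0,0,-1.1,0,0,1],[0,0,0,-1.11,0,0,1],[0,0,0,-1.04,0,0,1],[0,0,0,-0.9,0,0,1],[0,0,0,-0.7,0,0,1],[0,0,0,-0.46,0,0,1]]'
python3 - <<'E'
from plan import *
p=env.read_camera('scene'); cv2.imwrite('pics/s2.png',cv2.resize(p['img'][200:360,220:420,::-1],(800,640))[:600]); print(tray(p))
X=pts(p); r=rf(X)
for z in (104,115,130,150,170):
    b=(abs(X[:,2]-z)<6)&(np.hypot(r[:,0]+17,r[:,1]+40)<40)
    if b.any(): print(z,b.sum(),r[b].mean(0),X[b][:,2].min())
burst(1,'b.txt'); q=fit('b.txt'); print(np.loadtxt('b.txt')[-1]); plan(q,8,0)
E
```

```text
t: 22.48
eef_pos: [577.8, -43.3, 200.9]
tcp_rot: [3.142, -0.0, 1.771]
ft_force: [-0.3, 0.4, -0.6]
opening: 0.312
grip_force: 29.9
(array([-15.71922207, -38.80617523]), 131, (np.float64(-35.91080367642192), np.float64(-38.690558781921546)))
104 2 [-13.9908793  -40.95681133] 104.76422353557314
115 10 [-13.22380671 -41.11100098] 111.42876316555021
130 14 [-13.04878081 -41.14378953] 124.03836642575664
150 16 [-13.35307299 -40.32630166] 145.35705229605378
170 8 [-11.5498422  -41.48760451] 166.4383884655689
q [-1.7826, 0.0767, -87.2231, -2.1149, -40.463] T -2.9708560460332256 rms 0.35602127236288295 n 50 x -16.68621826171875 0.5173340308357528
[ 22.525      -16.35103607 -38.76454544 127.        ]
t0 22.575 tool [-17.28114624 -40.31903973] 200.89569741733615 model now -40.40399017235744
[-0.06, 0.22, 0.47, 0.68, 0.85, 0.95, 0.98, 0.95]
y [-41.0, -39.0, -34.0, -27.0, -19.0, -9.0, 1.0, 10.0]
```

View pics/s2.png

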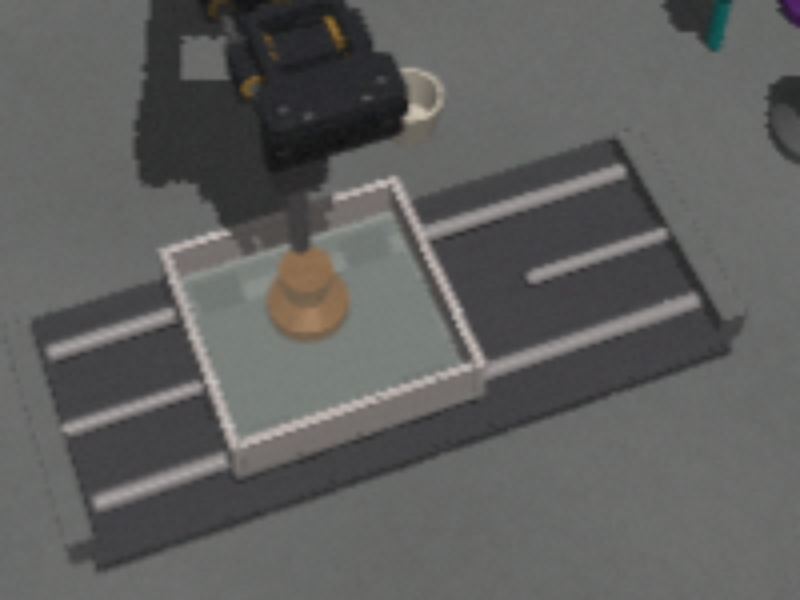

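The picture shows the stem at (303,240) directly over the seal top at (305,265), and the model agrees to about 2 mm over 8.7 s of following. Now I'll lift.

```bash
python3 -m inch '[[0,0,0,0,0,-2,1],[0,0,0,0.6,0,-2,1],[0,0,0,1,0,-2,1],[0,0,0,1,0,-2,1],[0,0,0,1,0,0,1],[0,0,0,0.3,0,0,1],[0,0,0,0,0,0,1],[0,0,0,0,0,0,1],[0,0,0,0,0,0,1]]'
python3 -c "
from h import *
s=env.state(); print(s['eef_pos'],s['grip_force'],s['tcp_rot']); print(tray(env.read_camera('scene'))); print(env.job_done())"
```

```text
t: 23.7
eef_pos: [570.0, -5.0, 280.6]
tcp_rot: [-3.141, -0.0, 1.77]
ft_force: [0.4, 0.4, -1.1]
opening: 0.311
grip_force: 29.9
[570.01791204  -4.97486933 280.59099227] 29.942368268966675 [-3.14115312e+00 -1.95875611e-04  1.77046735e+00]
(array([-17.82240677,  20.66917419]), 128, (np.float64(23.206449077023755), np.float64(20.419166742313777)))
the job is handed in; nothing more can be done
None
```

The job is handed in. By my measurements the tip followed the swinging seal about 20 mm above it for about 8.7 s, and the pickup ended upright about 100 mm above the seal's top. I have not been shown the verdict.

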